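Flip the rack tag over the step to mark the rack ready for picking

ROBOT

A 6-joint arm with a two-finger parallel gripper is mounted at the origin on the work surface. World frame = base frame: x ahead of the robot, y to its left, z up, the work surface at z = 0. Lengths are in m, angles in rad, forces in N, time in s.
With the tool pointing down it reaches from about 0.275 to 0.725 m from the base axis. Payload 15.9 kg.
Tool frame: the origin (TCP) lies at the very end of the fingers, on their centre line; the grasp point (between the pads) lies 19 mm behind it (tcp_to_grasp is the distance from the TCP to the grasp point, in m); z points along the fingers, y is the direction in which the jaws open and shut (so a half turn about z gives the same grasp; the last joint's range is limited). The gripper opens to 85 mm and grips with 20 to 120 N. Pads are 22 mm wide; open, the fingers measure 114 mm over their backs; the gripper's body (76 mm by 85 mm) begins 54 mm behind the grasp point. The pads swing forward as they close: fully open they stand 13 mm farther back than shut.
Start: joints at [1.123, 0.213, -0.034, 1.323, 0, 1.571], TCP at [0.216, 0.451, 0.231] pointing down, gripper open.
Joint ranges: [-2.98, 2.98], [-0.74, 1.72], [-1.14, 1.35], [-2.1, 2.04], [-1.57, 1.44], [-3.14, 3.14]. Speed limits (rad/s): [1.89, 1.89, 2.39, 2.57, 3.14, 3.14].

INTERFACE

Orientations are given as a unit quaternion [x, y, z, w].
In Python, from plant import get_state, get_image, sign_off, tcp_to_grasp gives the robot as it stands.
- The arm moves only by the tool play_rows, never from a script. Its argument "motion" is a list of rows, each a list of 7 numbers: the shift along the world's x, y, z as a fraction of full scale, then the turn, a rotation vector about the world's x, y, z as a fraction of full scale, then the finger opening in mm, from 0 to 85.4. A call has 1 to 8 rows; each row is the pose to reach, as a shift and turn from the pose commanded when the call began; what a row does not reach only later rows make up. Full scale, the value 1, is 0.2 m for a shift and 1.5 rad for a turn. A row lasts 1/10 s, in which the tool goes at most 50 mm and 8.59 degrees, less where a joint would pass 70% of its speed; a pose out of reach is approached as far as the arm can. A call with a number of a shift or a turn outside -1 to 1 is refused whole. A call with a gripper value outside its range is refused whole. The fingers move at their own pace and stop on an object; the grip force is fixed at half the most. Time passes only in rows, so rows that repeat a pose let the fingers close. It gives the time, the measured TCP pose, the force and the opening at its end, in the units of the state.
- get_state(): the state, without advancing time (a new reading comes with each control period).
- get_image(name): name is "scene" or "side" or "wrist"; returns a dict with "color" (420x560x3 uint8, red, green, blue), "K" (3x3 intrinsics, pixels), "R" (3x3) and "t" (3): a world point X has camera coordinates R X + t. Camera axes: x right, y down, z forward; pixel columns grow to the right and rows downward; lengths in m; the calibration is good to about 2 mm. The wrist camera is an equidistant fisheye: a pixel r from the principal point sees the ray r / f radians off the axis. A picture is of the moment at which its call begins. There is no depth.
- sign_off(): hands the job in, once; it reports no verdict.
The state is a dict: "time_s": time; "qpos": joint angles; "dq": joint speeds; "tau": joint torques, N m; "ee_pos": TCP position; "tool_rot": TCP orientation; "force": force on the tool from outside, world axes, zero at the start; "ft_torque": the same for the moment, N m; "opening": finger opening in m.
Only numpy, scipy, OpenCV 4.12 (cv2) and the standard library are available. Lean on these libraries where they do the work, as an engineer would, in place of code of your own. Each camera call takes 0.05 s, during which the arm holds its last target. There are 200 camera calls.

TASK

Mark the red rack as ready for picking: with the fingertips, push the yellow tag with the red band against the step of the ledge until it tips up on edge and flips over onto the green field straight behind it, white side up, then push it flush home against the dark back stop. Do not pick the tag up at any time, and leave the blue-banded tag, the mushroom and everything else on the bench where they are.

Things in the scene. Friction and masses are not known exactly. Their poses are not given: they have to be found in the camera images.
- ledge: Fixed metal ledge, 280 wide (y), 197 deep (x). Origin on the bench under the step's edge, mid-width; x points from the step to the back stop (roughly away from the robot), y left along the step, z up. Lower grey deck: x -70 to 0, top 50 above the bench; its front face (x = -70) drops straight to clear bench. Two lanes, centre lines y = +70 and -70: black field on the lower deck, green (78 wide) on the upper.
- ledge_step (a point): Mid-width point of the step's top edge. The riser below it is vertical, 14 high, from the lower deck (50 above the bench) to the upper deck (64 above the bench, ledge x 0 to 115).
- ledge_stop (a point): Mid-width foot of the dark back stop's front face, ledge x = 115, on the upper deck. The stop rises 20 above the upper deck and is 12 thick.
- tag_red: The tag to flip: loose rigid plate 100 (x) by 70 (y) by 10 (z), 50 to 105 g, square edges. Yellow with a 24 wide red band; white with a green disc below. Origin at the centre of its white face, z out through the yellow. Starts yellow up on the lower deck in either lane, its x along the ledge's x within 0.07 rad, far edge 2 to 12 short of the riser. Pushed past upright it falls onto the upper deck.
- tag_red_mid (a point): Centre of the red-banded tag, mid-thickness.
- tag_red_far (a point): Middle of the red-banded tag's edge that faces the riser at the start, mid-thickness (tag x = +50).
- tag_red_near (a point): Middle of the red-banded tag's overhanging edge at the start, mid-thickness (tag x = -50). At the start this edge overhangs the front face of the lower deck by 32 to 42, underside 50 above the bench, so a fingertip can get under it. After the flip the tag lies with a little of its length (up to about 15) reaching back over the step.
- tag_blue: Same kind of tag with a blue band, lying in the other lane; leave it alone. Origin at the centre of its underside.
- mushroom: Loose mushroom, 38 diameter, 40 high, standing on the upper deck between the two lanes near the back stop; leave it alone. Origin at the centre of its foot.
- mist_bottle: White bottle with blue cap, 68 diameter, 190 high, to the left of the ledge. Origin at the centre of its base.
- tape_roll: Orange ring, 90 outside diameter, 24 high, on the right. Origin at the centre of its underside.
- spawn_jar: Amber jar, 80 diameter, 130 high, to the right of the ledge. Origin at the centre of its base.
- soft_brush: Small brush lying on the bench on the right. Origin on its underside.
- clip_cup: Red cup, 72 diameter, 85 high, on the left. Origin at the centre of its base.
Things that resemble listed ones, but are neither listed nor needed, are in the scene too. What is shaped like the tag_red but brown or pink is not meant.

How it is judged:
By the outcome, as a careful person would: the job done as asked, in the order asked, and still so for the second after the job is handed in, with the robot touching nothing.
It also fails if it takes over 54 s, if anything falls off the work surface, if the arm or the gripper's body presses on something with over 40 N, if the wrist force passes 120 N, or if a joint passes its speed limit or range.

## Working session

There is one attempt and no reset: what is moved stays moved. The work goes in short steps, Python scripts to look and compute and a tool call to move; the robot and the scene stay as the last step left them, time stands still between calls to the robot, and variables do not carry over. Pictures are saved under pics/ and viewed, about 8 in all and at most 12, crops included, and the job is handed in when it is done.

Besides the shell and the picture viewer there is one more tool, called after "Emit:" as name(argument=value, ...), one argument or row to a line, values as JSON. play_rows: Moves the arm, as the interface text tells. Shift numbers are shares of 0.2 m and turn numbers shares of 1.5 rad, none past 1 either way. Its arguments: {"type":"object","properties":{"motion":{"type":"array"}},"required":["motion"]}

```bash
mkdir -p pics
python3 - <<'E'
from plant import *
import cv2,numpy as np
s=get_state();print({k:np.round(v,3) for k,v in s.items()},tcp_to_grasp)
for n in("scene","side"):
    d=get_image(n);cv2.imwrite(f"pics/{n}0.png",d["color"][...,::-1]);np.savez(f"pics/{n}0.npz",**d)
    print(n,d["K"].round(1).tolist(),(-d["R"].T@d["t"]).round(3),d["R"].round(2).tolist())
E
```

```text
{'time_s': np.float64(0.0), 'qpos': array([ 1.123,  0.213, -0.035,  1.324, -0.   ,  1.571]), 'dq': array([ 0.001,  0.001, -0.   ,  0.   , -0.002,  0.   ]), 'tau': array([-3.0000e-03, -6.8616e+01,  4.8713e+01,  1.7000e-02,  0.0000e+00,
       -0.0000e+00]), 'ee_pos': array([0.216, 0.45 , 0.231]), 'tool_rot': array([ 0.222,  0.975, -0.001, -0.   ]), 'force': array([ 0.576, -0.129,  0.484]), 'ft_torque': array([ 0.018, -0.015,  0.011]), 'opening': np.float64(0.085)} 0.0187
scene [[538.9, 0.0, 279.5], [0.0, 538.9, 202.6], [0.0, 0.0, 1.0]] [ 1.423 -0.009  1.036] [[0.04, 1.0, -0.01], [0.72, -0.04, -0.69], [-0.69, 0.02, -0.72]]
side [[379.5, 0.0, 282.8], [0.0, 379.5, 212.3], [0.0, 0.0, 1.0]] [-0.035 -0.549  0.783] [[0.71, -0.7, 0.0], [-0.46, -0.48, -0.75], [0.52, 0.53, -0.67]]
```

View pics/scene0.png

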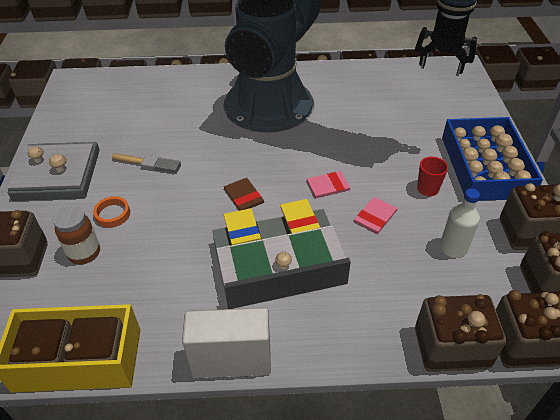

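View pics/side0.png

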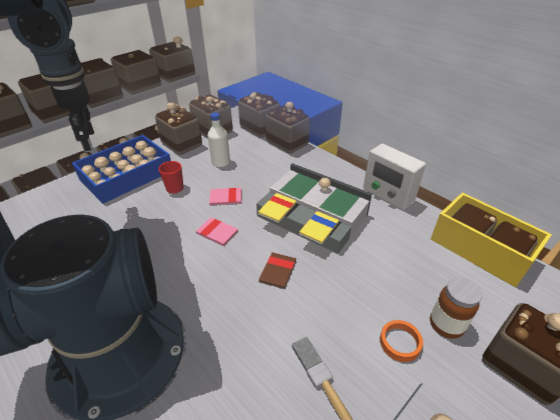

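The scene view has the red-banded tag at about (300,217), left lane, and the blue-banded one at (242,227). The green fields are at (252,262) and (310,250), and the mushroom is at (284,260). Next I measure them.

```bash
cat > h.py <<'E'
import cv2,numpy as np
def cast(d,uv,z):
    uv=np.atleast_2d(uv).astype(float);K,R,t=d["K"],d["R"],d["t"]
    r=np.c_[(uv-K[:2,2])/[K[0,0],K[1,1]],np.ones(len(uv))]@R
    c=-R.T@t
    return c+r*((z-c[2])/r[:,2])[:,None]
def proj(d,X):
    p=np.atleast_2d(X)@d["R"].T+d["t"];return p[:,:2]/p[:,2:]*[d["K"][0,0],d["K"][1,1]]+d["K"][:2,2]
def masks(d):
    h=cv2.cvtColor(d["color"],cv2.COLOR_RGB2HSV);H,S,V=cv2.split(h)
    return dict(yellow=(abs(H.astype(int)-27)<6)&(S>150)&(V>90),green=(abs(H.astype(int)-72)<18)&(S>80)&(V>25),
      red=((H<6)|(H>174))&(S>150)&(V>80),blue=(abs(H.astype(int)-110)<10)&(S>150)&(V>60))
def quads(m,roi,amin=80):
    x0,y0,x1,y1=roi;k=np.zeros(m.shape,np.uint8);k[y0:y1,x0:x1]=m[y0:y1,x0:x1]
    out=[]
    for c in cv2.findContours(k,cv2.RETR_EXTERNAL,cv2.CHAIN_APPROX_NONE)[0]:
        if cv2.contourArea(c)<amin:continue
        hl=cv2.convexHull(c);p=cv2.approxPolyN(hl,4,ensure_convex=True)[0] if len(hl)>4 else hl[:,0]
        out.append((cv2.contourArea(c),p))
    return out
E
python3 - <<'E'
from h import *
for n,roi in(("scene",(205,190,350,300)),("side",(250,160,380,250))):
    d=dict(np.load(f"pics/{n}0.npz"));m=masks(d)
    t=(m["yellow"]|m["red"]|m["blue"])
    for nm,mm,z in(("tag",t,.06),("green",m["green"],.064),("red",m["red"],.06)):
        for a,p in quads(mm,roi):
            print(n,nm,a,p.tolist(),(cast(d,p,z)[:,:2]*1000).round().tolist())
E
```

```text
scene tag 875.5 [[262, 239], [231, 244], [223, 214], [250, 207]] [[610.0, -28.0], [622.0, -100.0], [526.0, -122.0], [506.0, -56.0]]
scene tag 797.5 [[320, 227], [291, 232], [280, 204], [306, 198]] [[580.0, 112.0], [592.0, 41.0], [499.0, 19.0], [482.0, 85.0]]
scene tag 159.0 [[261, 196], [237, 206], [233, 200], [255, 190]] [[469.0, -28.0], [500.0, -88.0], [479.0, -98.0], [447.0, -43.0]]
scene green 1087.0 [[272, 273], [238, 280], [230, 247], [262, 240]] [[712.0, -7.0], [727.0, -83.0], [634.0, -102.0], [617.0, -28.0]]
scene green 1029.5 [[332, 260], [299, 267], [289, 235], [320, 229]] [[683.0, 129.0], [699.0, 53.0], [605.0, 36.0], [590.0, 111.0]]
scene red 169.5 [[317, 222], [290, 228], [287, 222], [314, 215]] [[564.0, 106.0], [579.0, 40.0], [560.0, 34.0], [541.0, 101.0]]
scene red 159.0 [[261, 196], [237, 206], [233, 200], [255, 190]] [[469.0, -28.0], [500.0, -88.0], [479.0, -98.0], [447.0, -43.0]]
side tag 350.5 [[332, 228], [322, 241], [298, 232], [310, 220]] [[585.0, -110.0], [528.0, -124.0], [507.0, -56.0], [566.0, -47.0]]
side tag 80.0 [[335, 223], [331, 227], [311, 218], [314, 215]] [[606.0, -103.0], [586.0, -106.0], [574.0, -43.0], [589.0, -40.0]]
side tag 474.5 [[296, 200], [278, 220], [258, 211], [276, 193]] [[600.0, 42.0], [501.0, 16.0], [486.0, 83.0], [580.0, 107.0]]
side green 516.5 [[358, 197], [342, 216], [320, 206], [337, 188]] [[739.0, -81.0], [639.0, -101.0], [627.0, -29.0], [728.0, -9.0]]
side green 437.0 [[317, 181], [300, 198], [280, 190], [298, 173]] [[711.0, 57.0], [612.0, 37.0], [596.0, 106.0], [699.0, 129.0]]
side red 80.5 [[293, 203], [289, 207], [270, 199], [273, 196]] [[584.0, 38.0], [563.0, 34.0], [548.0, 99.0], [564.0, 103.0]]
```

```bash
cat >> h.py <<'E'
from scipy.spatial.transform import Rotation as Rn
YAW=.205;EX=np.array([np.cos(YAW),np.sin(YAW),0]);EY=np.array([-np.sin(YAW),np.cos(YAW),0]);EZ=np.array([0,0,1.])
S0=np.array([.5955,.0765,0.])   # step at tag lane (estimate), bench level
def W(x,z,y=0): return S0+x*EX+y*EY+z*EZ
def Rtool(alpha): # fingers dip alpha below horizontal, jaws along ledge y
    d=np.cos(alpha)*EX-np.sin(alpha)*EZ
    return Rn.from_matrix(np.c_[np.cross(EY,d),EY,d])
def row(s_pos,s_rot,p,R):
    v=(R*s_rot.inv()).as_rotvec();return ((p-s_pos)/.2).round(3).tolist()+(v/1.5).round(3).tolist()
E
python3 - <<'E'
from h import *
from plant import get_state
s=get_state();R0=Rn.from_quat(s["tool_rot"]);print(R0.as_matrix().round(3).tolist())
a=np.radians(35);R=Rtool(a)
print("pre",W(-.165,.09).round(3),row(s["ee_pos"],R0,W(-.165,.09),R))
d=dict(np.load("pics/scene0.npz"));h=cv2.cvtColor(d["color"],cv2.COLOR_RGB2HSV);H,S,V=cv2.split(h)
pk=((H<8)|(H>160))&(S>90)&(V>40)
for a,p in quads(pk,(210,160,410,235),150): 
    q=cast(d,p,.01)-S0;print(a,p.tolist(),np.c_[q@EX,q@EY].round(3).tolist())
sd=dict(np.load("pics/side0.npz"))
for nm in("scene","side"):
    dd=dict(np.load(f"pics/{nm}0.npz"));print(nm,proj(dd,[W(0,.064,.05),W(0,.064,-.19),W(.115,.064,.05),W(.115,.064,-.19),W(-.07,.05,.07),W(-.07,.05,-.21)]).round(1).tolist())
im=cv2.resize(sd["color"][150:260,230:390],None,fx=5,fy=5,interpolation=cv2.INTER_CUBIC)
P=(proj(sd,[W(0,.064,.05),W(0,.064,-.19),W(.115,.064,.05),W(.115,.064,-.19)])-[230,150])*5
for q in P: cv2.circle(im,tuple(int(v) for v in q),4,(255,0,255),-1)
cv2.imwrite("pics/c1.png",im[...,::-1])
E
```

```text
[[-0.901, 0.433, -0.0], [0.433, 0.901, -0.001], [0.0, -0.001, -1.0]]
pre [0.434 0.043 0.09 ] [1.088, -2.038, -0.704, -0.078, -0.646, 0.401]
179.5 [[318, 222], [290, 228], [287, 222], [315, 215]] [[-0.066, 0.052], [-0.065, -0.021], [-0.086, -0.024], [-0.091, 0.052]]
833.0 [[398, 208], [377, 234], [352, 220], [374, 196]] [[-0.06, 0.267], [0.009, 0.182], [-0.051, 0.138], [-0.117, 0.223]]
162.5 [[261, 196], [237, 206], [233, 200], [257, 190]] [[-0.193, -0.067], [-0.174, -0.136], [-0.198, -0.142], [-0.218, -0.073]]
707.5 [[351, 189], [315, 198], [306, 179], [340, 170]] [[-0.157, 0.173], [-0.15, 0.069], [-0.225, 0.067], [-0.236, 0.168]]
scene [[326.1, 227.3], [226.8, 247.3], [341.6, 264.9], [236.3, 287.4], [325.0, 209.0], [213.9, 230.6]]
side [[273.0, 188.6], [343.3, 218.3], [293.3, 170.5], [360.9, 196.7], [254.2, 201.9], [337.4, 239.5]]
```

View pics/c1.png

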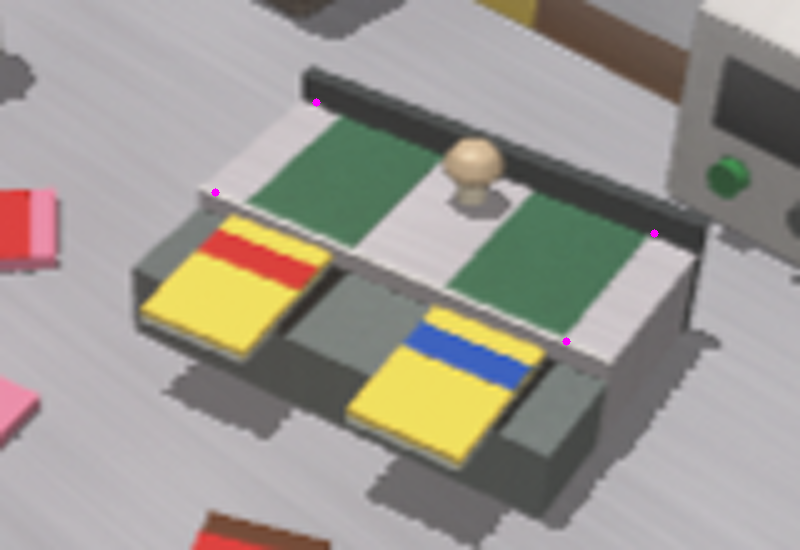

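The predicted step and stop points land on the ledge edges in the crop: step at (215,192) and (566,341), stop at (316,102) and (654,233). The calibration holds, so I start moving.

Emit:
play_rows(
  motion=[
    [0.2, -0.2, 0.05, 0, 0, 0.1, 60],
    [0.4, -0.4, 0.1, 0, 0, 0.2, 30],
    [0.6, -0.6, 0.1, -0.02, -0.15, 0.3, 30],
    [0.8, -0.8, 0.1, -0.04, -0.3, 0.4, 30],
    [0.9, -1, 0.1, -0.06, -0.4, 0.4, 30],
    [0.9, -1, 0.1, -0.06, -0.4, 0.4, 30],
    [0.9, -1, 0.1, -0.06, -0.4, 0.4, 30],
    [0.9, -1, 0.1, -0.06, -0.4, 0.4, 30],
  ],
)

```text
time_s: 0.9
ee_pos: [0.3948, 0.2488, 0.2498]
tool_rot: [-0.082, 0.952, 0.022, 0.294]
force: [0.6, 0.4, 0.8]
opening: 0.0301
```

```bash
cat > nx.py <<'E'
import sys;from h import *;from plant import get_state
s=get_state();R0=Rn.from_quat(s["tool_rot"]);p=s["ee_pos"];q=p-S0
print("t",s["time_s"].round(2),"q",s["qpos"].round(2),"lx,ly,z",(q@EX).round(4),(q@EY).round(4),q[2].round(4),"F",s["force"].round(1),"op",s["opening"].round(3))
print("d,y in ledge",[(R0.as_matrix()[:,2]@e).round(3) for e in(EX,EY,EZ)],[(R0.as_matrix()[:,1]@e).round(3) for e in(EX,EY,EZ)])
for a in sys.argv[1:]:
    x,y,z,al=map(float,a.split(","));print(a,row(p,R0,W(x/1e3,z/1e3,y/1e3),Rtool(np.radians(al))))
E
python3 nx.py -165,-3,90,35
```

```text
Traceback (most recent call last):
  File "nx.py", line 3, in <module>
    print("t",s["time_s"].round(2),"q",s["qpos"].round(2),"lx,ly,z",(q@EX).round(4),(q@EY).round(4),q[2].round(4),"F",s["force"].round(1),"op",s["opening"].round(3))
              ^^^^^^^^^^^^^^^^^
AttributeError: 'float' object has no attribute 'round'
```

```bash
sed -i 's/s\["time_s"\].round(2)/s["time_s"]/; s/s\["opening"\].round(3)/s["opening"]/' nx.py; python3 nx.py -165,-3,90,35
```

```text
t 0.9 q [ 0.79 -0.31 -0.66  0.71 -0.34  0.53] lx,ly,z -0.1614 0.2095 0.2498 F [0.6 0.4 0.8] op 0.03005149866733281
d,y in ledge [np.float64(0.562), np.float64(-0.026), np.float64(-0.826)] [np.float64(0.036), np.float64(0.999), np.float64(-0.007)]
-165,-3,90,35 [0.199, -1.044, -0.799, 0.049, -0.236, 0.024]
```

Emit:
play_rows(
  motion=[
    [0.05, -0.25, -0.1, 0.01, -0.05, 0.01, 30],
    [0.1, -0.5, -0.3, 0.02, -0.1, 0.02, 30],
    [0.15, -0.75, -0.5, 0.03, -0.16, 0.02, 30],
    [0.2, -1, -0.65, 0.05, -0.24, 0.024, 30],
    [0.2, -1, -0.65, 0.05, -0.24, 0.024, 30],
    [0.2, -1, -0.65, 0.05, -0.24, 0.024, 30],
    [0.2, -1, -0.65, 0.05, -0.24, 0.024, 30],
    [0.2, -1, -0.65, 0.05, -0.24, 0.024, 30],
  ],
)

```text
time_s: 1.7
ee_pos: [0.4772, 0.0504, 0.208]
tool_rot: [-0.092, 0.895, 0.05, 0.434]
force: [0.1, 0.2, 0.4]
opening: 0.0298
```

```bash
python3 nx.py -165,-3,80,35 -95,-3,25,35 -88,-3,20,35
```

```text
t 1.7 q [-0.01 -0.49 -1.13  0.04  0.18 -0.13] lx,ly,z -0.1211 -0.0014 0.208 F [0.1 0.2 0.4] op 0.029776147634534587
d,y in ledge [np.float64(0.786), np.float64(0.01), np.float64(-0.618)] [np.float64(-0.005), np.float64(1.0), np.float64(0.009)]
-165,-3,80,35 [-0.213, -0.052, -0.64, 0.002, -0.037, -0.004]
-95,-3,25,35 [0.129, 0.019, -0.915, 0.002, -0.037, -0.004]
-88,-3,20,35 [0.164, 0.026, -0.94, 0.002, -0.037, -0.004]
```

```bash
python3 nx.py -140,-3,75,52 -98,-3,18,52
```

```text
t 1.7 q [-0.01 -0.49 -1.13  0.04  0.18 -0.13] lx,ly,z -0.1211 -0.0014 0.208 F [0.1 0.2 0.4] op 0.029776147634534587
d,y in ledge [np.float64(0.786), np.float64(0.01), np.float64(-0.618)] [np.float64(-0.005), np.float64(1.0), np.float64(0.009)]
-140,-3,75,52 [-0.091, -0.027, -0.665, -0.039, 0.156, -0.003]
-98,-3,18,52 [0.115, 0.016, -0.95, -0.039, 0.156, -0.003]
```

Emit:
play_rows(
  motion=[
    [-0.09, -0.03, 0, -0.02, 0.08, 0, 30],
    [-0.09, -0.03, 0, -0.04, 0.156, 0, 30],
    [-0.09, -0.03, 0, -0.04, 0.156, 0, 30],
    [-0.09, -0.03, 0, -0.04, 0.156, 0, 30],
  ],
)

```text
time_s: 2.1
ee_pos: [0.4597, 0.046, 0.209]
tool_rot: [-0.1, 0.94, 0.034, 0.324]
force: [-0.4, 0.4, 0.8]
opening: 0.0297
```

```bash
python3 nx.py -140,-3,75,52 -98,-3,18,52
```

```text
t 2.1 q [ 0.02 -0.41 -0.89  0.44  0.12 -0.15] lx,ly,z -0.1392 -0.0022 0.209 F [-0.4  0.4  0.8] op 0.029706497948385455
d,y in ledge [np.float64(0.616), np.float64(0.003), np.float64(-0.788)] [np.float64(-0.007), np.float64(1.0), np.float64(-0.001)]
-140,-3,75,52 [-0.003, -0.005, -0.67, 0.001, 0.0, -0.004]
-98,-3,18,52 [0.202, 0.038, -0.955, 0.001, 0.0, -0.004]
```

Emit:
play_rows(
  motion=[
    [0, 0, -0.2, 0, 0, 0, 30],
    [0, 0, -0.4, 0, 0, 0, 30],
    [0, 0, -0.6, 0, 0, 0, 30],
    [0, 0, -0.67, 0, 0, 0, 30],
    [0, 0, -0.67, 0, 0, 0, 30],
  ],
)

```text
time_s: 2.6
ee_pos: [0.4636, 0.0454, 0.078]
tool_rot: [-0.1, 0.942, 0.034, 0.318]
force: [-0.7, 0.2, -0.3]
opening: 0.0298
```

```bash
python3 nx.py -98,-3,18,52
python3 - <<'E'
from plant import *
import cv2,numpy as np
d=get_image("side");im=cv2.resize(d["color"][130:270,200:390],None,fx=4,fy=4,interpolation=cv2.INTER_CUBIC);cv2.imwrite("pics/s2.png",im[...,::-1])
E
```

```text
t 2.6 q [ 0.02 -0.19 -1.13 -0.02  0.12 -0.16] lx,ly,z -0.1355 -0.0036 0.078 F [-0.7  0.2 -0.3] op 0.029845268184329275
d,y in ledge [np.float64(0.606), np.float64(0.005), np.float64(-0.795)] [np.float64(-0.008), np.float64(1.0), np.float64(0.0)]
-98,-3,18,52 [0.183, 0.041, -0.3, 0.002, -0.008, -0.005]
```

View pics/s2.png

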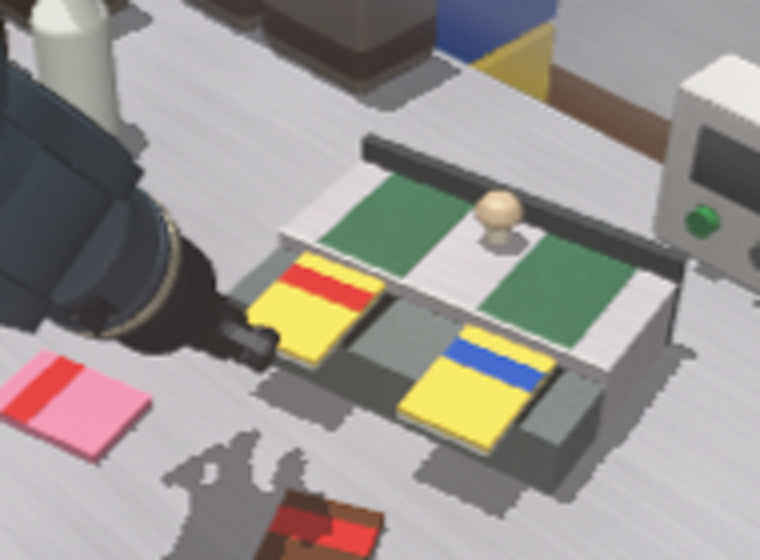

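Run:
```python
import numpy as np
D=[(.213,-.035,90,.4995,.231),(-.31,-.66,55.7,.4667,.2498),(-.49,-1.13,38.2,.480,.208),(-.41,-.89,52,.462,.209),(-.19,-1.13,52.7,.4658,.078)]
A=[];b=[]
for q2,q3,a,r,z in D:
    a=np.radians(a);A+=[[np.sin(q2),np.cos(q2-q3),0,np.cos(a)],[np.cos(q2),-np.sin(q2-q3),1,-np.sin(a)]];b+=[r,z]
x,res,*_=np.linalg.lstsq(np.array(A),np.array(b),rcond=None);print(x,np.abs(A@x-b).round(4))
L1,L2,h,d=x
for r,z in((.502,.018),(.49,.03),(.47,.04),(.45,.06)):
  for al in(50,55,60,65,70):
    a=np.radians(al);w=np.array([r-d*np.cos(a),z+d*np.sin(a)-h]);D2=w@w
    s=(L1**2+L2**2-D2)/(2*L1*L2);print(r,z,al,"q3",round(np.arccos(np.clip(s,-1,1))-np.pi/2,2))
```

```text
[0.52202847 0.40333197 0.30429702 0.50023043] [0.0018 0.0157 0.0348 0.0001 0.0091 0.0067 0.0044 0.0064 0.0234 0.0153]
0.502 0.018 50 q3 -1.2
0.502 0.018 55 q3 -1.09
0.502 0.018 60 q3 -0.98
0.502 0.018 65 q3 -0.87
0.502 0.018 70 q3 -0.77
0.49 0.03 50 q3 -1.22
0.49 0.03 55 q3 -1.1
0.49 0.03 60 q3 -0.99
0.49 0.03 65 q3 -0.88
0.49 0.03 70 q3 -0.78
0.47 0.04 50 q3 -1.25
0.47 0.04 55 q3 -1.13
0.47 0.04 60 q3 -1.02
0.47 0.04 65 q3 -0.91
0.47 0.04 70 q3 -0.8
0.45 0.06 50 q3 -1.25
0.45 0.06 55 q3 -1.13
0.45 0.06 60 q3 -1.02
0.45 0.06 65 q3 -0.92
0.45 0.06 70 q3 -0.81
```

```bash
python3 nx.py -133,-3,66,58 -101,-3,15,58
```

```text
t 2.65 q [ 0.02 -0.19 -1.13 -0.02  0.12 -0.16] lx,ly,z -0.136 -0.0035 0.0784 F [-0.4 -0.   0.2] op 0.03017009458369429
d,y in ledge [np.float64(0.606), np.float64(0.005), np.float64(-0.795)] [np.float64(-0.008), np.float64(1.0), np.float64(-0.0)]
-133,-3,66,58 [0.014, 0.006, -0.062, -0.013, 0.061, -0.005]
-101,-3,15,58 [0.171, 0.038, -0.317, -0.013, 0.061, -0.005]
```

Emit:
play_rows(
  motion=[
    [0, 0, 0, -0.013, 0.061, -0.005, 30],
    [0.014, 0.006, -0.062, -0.013, 0.061, -0.005, 30],
    [0.05, 0.012, -0.12, -0.013, 0.061, -0.005, 30],
    [0.09, 0.02, -0.18, -0.013, 0.061, -0.005, 30],
    [0.13, 0.03, -0.25, -0.013, 0.061, -0.005, 30],
    [0.171, 0.038, -0.317, -0.013, 0.061, -0.005, 30],
    [0.171, 0.038, -0.317, -0.013, 0.061, -0.005, 30],
  ],
)

```text
time_s: 3.35
ee_pos: [0.4974, 0.0529, 0.0153]
tool_rot: [-0.099, 0.956, 0.028, 0.274]
force: [-1.1, 0.8, 0.2]
opening: 0.0302
```

```bash
cat > arc.py <<'E'
from h import *;from plant import get_state
import sys
al=58;a=np.radians(al);n=np.array([np.sin(a),np.cos(a)]);d=np.array([np.cos(a),-np.sin(a)]);s=28.
s_=get_state();R0=Rn.from_quat(s_["tool_rot"]);R=Rtool(a)
for th in map(float,sys.argv[1:]):
    t=np.radians(th);g=max(0,7*(1-th/30));u=np.array([-np.cos(t),np.sin(t)]);hg=np.array([-10*np.sin(t)-g,50])
    C=hg+100*u+s*d if th<al else hg+(100-s)*u
    T=C-11*n;print(th,T.round(1),row(s_["ee_pos"],R0,W(T[0]/1e3,T[1]/1e3,-.003),R))
E
python3 nx.py; python3 arc.py 5 12 20 28 36 44 51 58
python3 - <<'E'
from plant import *
import cv2,numpy as np
d=get_image("side");a=cv2.resize(d["color"][170:250,220:320],None,fx=5,fy=5,interpolation=cv2.INTER_CUBIC)
cv2.imwrite("pics/s3.png",a[...,::-1])
E
```

```text
t 3.35 q [ 0.06  0.07 -1.06 -0.11  0.08 -0.13] lx,ly,z -0.1008 -0.0031 0.0153 F [-1.1  0.8  0.2] op 0.030246287341182232
d,y in ledge [np.float64(0.53), np.float64(-0.001), np.float64(-0.848)] [np.float64(-0.0), np.float64(1.0), np.float64(-0.001)]
5.0 [-100.8   29.1] [-0.0, 0.001, 0.069, 0.001, 0.0, -0.0]
12.0 [-98.6  41.2] [0.011, 0.003, 0.129, 0.001, 0.0, -0.0]
20.0 [-94.2  54.6] [0.032, 0.007, 0.196, 0.001, 0.0, -0.0]
28.0 [-87.9  67.4] [0.063, 0.014, 0.26, 0.001, 0.0, -0.0]
36.0 [-81.3  79.2] [0.096, 0.02, 0.319, 0.001, 0.0, -0.0]
44.0 [-73.4  89.9] [0.134, 0.028, 0.373, 0.001, 0.0, -0.0]
51.0 [-65.2  98.1] [0.174, 0.037, 0.414, 0.001, 0.0, -0.0]
58.0 [-56.  105.2] [0.22, 0.046, 0.45, 0.001, 0.0, -0.0]
```

View pics/s3.png

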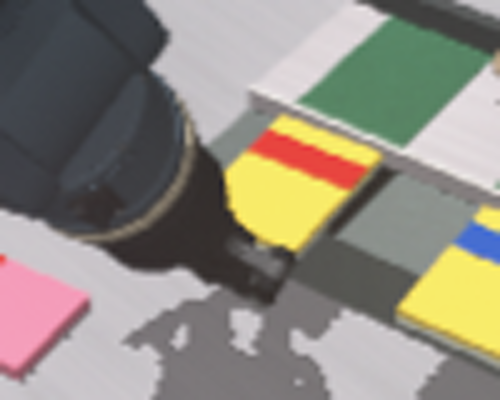

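Fingers (around (265,265) in the crop) sit at and below the near edge with no force. Start tipping.

Emit:
play_rows(
  motion=[
    [0, 0, 0.035, 0, 0, 0, 30],
    [0, 0, 0.07, 0, 0, 0, 30],
    [0.01, 0.002, 0.1, 0, 0, 0, 30],
    [0.012, 0.003, 0.13, 0, 0, 0, 30],
    [0.022, 0.005, 0.165, 0, 0, 0, 30],
    [0.034, 0.007, 0.196, 0, 0, 0, 30],
    [0.048, 0.01, 0.23, 0, 0, 0, 30],
    [0.063, 0.014, 0.26, 0, 0, 0, 30],
  ],
)

```text
time_s: 4.2
ee_pos: [0.5112, 0.0555, 0.0691]
tool_rot: [-0.099, 0.956, 0.027, 0.276]
force: [-0.7, -0.2, -0.6]
opening: 0.0299
```

```bash
python3 nx.py; python3 arc.py 32 36 40 44 48 52 58 64 70 76 82 88
python3 - <<'E'
from plant import *
import cv2,numpy as np
d=get_image("side");a=cv2.resize(d["color"][150:250,220:340],None,fx=5,fy=5,interpolation=cv2.INTER_CUBIC)
cv2.imwrite("pics/s4.png",a[...,::-1])
E
```

```text
t 4.2 q [ 0.06 -0.03 -0.96  0.09  0.07 -0.12] lx,ly,z -0.0868 -0.0034 0.0691 F [-0.7 -0.2 -0.6] op 0.029906294510403966
d,y in ledge [np.float64(0.532), np.float64(-0.002), np.float64(-0.847)] [np.float64(-0.0), np.float64(1.0), np.float64(-0.002)]
32.0 [-84.6  73.4] [0.01, 0.004, 0.022, 0.001, 0.002, -0.0]
36.0 [-81.3  79.2] [0.026, 0.007, 0.051, 0.001, 0.002, -0.0]
40.0 [-77.5  84.7] [0.045, 0.011, 0.078, 0.001, 0.002, -0.0]
44.0 [-73.4  89.9] [0.065, 0.015, 0.104, 0.001, 0.002, -0.0]
48.0 [-68.8  94.7] [0.087, 0.02, 0.128, 0.001, 0.002, -0.0]
52.0 [-63.9  99.2] [0.111, 0.025, 0.151, 0.001, 0.002, -0.0]
58.0 [-56.  105.2] [0.15, 0.033, 0.181, 0.001, 0.002, -0.0]
64.0 [-49.9 108.9] [0.18, 0.039, 0.199, 0.001, 0.002, -0.0]
70.0 [-43.4 111.8] [0.212, 0.046, 0.214, 0.001, 0.002, -0.0]
76.0 [-36.4 114. ] [0.246, 0.053, 0.225, 0.001, 0.002, -0.0]
82.0 [-29.3 115.5] [0.281, 0.06, 0.232, 0.001, 0.002, -0.0]
88.0 [-21.8 116.1] [0.317, 0.068, 0.235, 0.001, 0.002, -0.0]
```

View pics/s4.png

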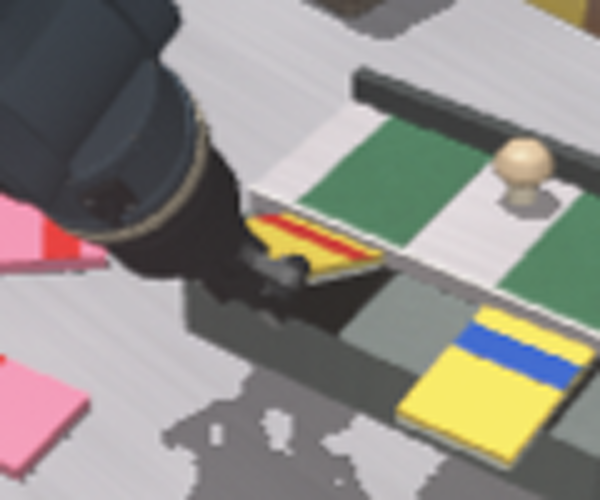

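The tag is tilting up on the fingers, near edge around (280,265), and the far edge is at the riser. Continue.

Emit:
play_rows(
  motion=[
    [0.026, 0.007, 0.051, 0, 0, 0, 30],
    [0.055, 0.013, 0.092, 0, 0, 0, 30],
    [0.087, 0.02, 0.128, 0, 0, 0, 30],
    [0.12, 0.027, 0.16, 0, 0, 0, 30],
    [0.15, 0.033, 0.181, 0, 0, 0, 30],
    [0.18, 0.039, 0.199, 0, 0, 0, 30],
    [0.212, 0.046, 0.214, 0, 0, 0, 30],
    [0.246, 0.053, 0.225, 0, 0, 0, 30],
  ],
)

```text
time_s: 5.05
ee_pos: [0.5604, 0.0662, 0.1133]
tool_rot: [-0.099, 0.956, 0.027, 0.275]
force: [-0.1, 0.1, 0.1]
opening: 0.0304
```

```bash
python3 nx.py -22,-3,116,58 0,-3,120,58 15,-3,125,58
python3 - <<'E'
from plant import *
import cv2,numpy as np
d=get_image("side");a=cv2.resize(d["color"][130:250,220:364],None,fx=4,fy=4,interpolation=cv2.INTER_CUBIC)
cv2.imwrite("pics/s5.png",a[...,::-1])
E
```

```text
t 5.05 q [ 0.08 -0.   -0.79  0.23  0.06 -0.11] lx,ly,z -0.0365 -0.0029 0.1133 F [-0.1  0.1  0.1] op 0.030356959019805115
d,y in ledge [np.float64(0.532), np.float64(-0.001), np.float64(-0.847)] [np.float64(-0.0), np.float64(1.0), np.float64(-0.002)]
-22,-3,116,58 [0.071, 0.014, 0.013, 0.001, 0.002, -0.0]
0,-3,120,58 [0.179, 0.037, 0.033, 0.001, 0.002, -0.0]
15,-3,125,58 [0.252, 0.052, 0.058, 0.001, 0.002, -0.0]
```

View pics/s5.png

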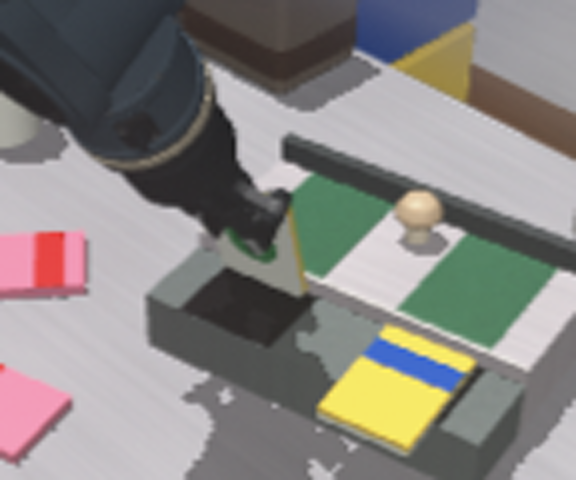

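The tag stands nearly upright, its white face toward the robot at about (265,250), with its foot at the step. Push it over gently.

Emit:
play_rows(
  motion=[
    [0.035, 0.007, 0.007, 0, 0, 0, 30],
    [0.071, 0.014, 0.013, 0, 0, 0, 30],
    [0.105, 0.021, 0.02, 0, 0, 0, 30],
    [0.14, 0.029, 0.026, 0, 0, 0, 30],
    [0.18, 0.037, 0.033, 0, 0, 0, 30],
    [0.21, 0.044, 0.045, 0, 0, 0, 30],
    [0.25, 0.052, 0.058, 0, 0, 0, 30],
    [0.25, 0.052, 0.058, 0, 0, 0, 30],
  ],
)

```text
time_s: 5.9
ee_pos: [0.6112, 0.0768, 0.1256]
tool_rot: [-0.099, 0.956, 0.028, 0.276]
force: [-0.6, 0.4, 0.5]
opening: 0.0298
```

```bash
python3 nx.py -60,-3,150,90 -45,-4,110,90
python3 - <<'E'
from plant import *
import cv2,numpy as np
a=[]
for n,r in(("side",(130,250,220,364)),("scene",(190,310,205,349))):
    d=get_image(n);np.savez(f"pics/{n}6.npz",**d);a.append(cv2.resize(d["color"][r[0]:r[1],r[2]:r[3]],(576,290),interpolation=cv2.INTER_CUBIC))
cv2.imwrite("pics/s6.png",np.vstack(a)[...,::-1])
E
```

```text
t 5.9 q [ 0.1   0.08 -0.66  0.27  0.06 -0.09] lx,ly,z 0.0154 -0.0029 0.1256 F [-0.6  0.4  0.5] op 0.029781528179801165
d,y in ledge [np.float64(0.533), np.float64(-0.001), np.float64(-0.846)] [np.float64(-0.0), np.float64(1.0), np.float64(-0.002)]
-60,-3,150,90 [-0.369, -0.077, 0.122, -0.075, 0.367, -0.001]
-45,-4,110,90 [-0.295, -0.067, -0.078, -0.075, 0.367, -0.001]
```

View pics/s6.png

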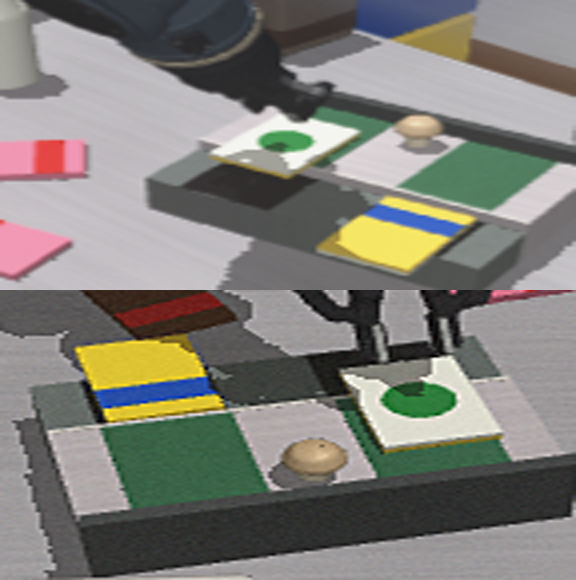

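Flipped white side up: tag centre at about (418,400) in the scene crop, slightly twisted, with its near edge over the step. Retract to a vertical tool behind the step and measure.

Emit:
play_rows(
  motion=[
    [-0.1, -0.02, 0.12, 0, 0, 0, 30],
    [-0.2, -0.04, 0.12, -0.02, 0.09, 0, 30],
    [-0.3, -0.06, 0.12, -0.04, 0.18, 0, 30],
    [-0.37, -0.08, 0.12, -0.06, 0.27, 0, 30],
    [-0.37, -0.08, 0.12, -0.075, 0.367, 0, 30],
    [-0.37, -0.08, 0.12, -0.075, 0.367, 0, 30],
  ],
)

```text
time_s: 6.6
ee_pos: [0.5361, 0.0605, 0.1494]
tool_rot: [-0.103, 0.995, -0.0, -0.003]
force: [-0.0, 0.1, -0.2]
opening: 0.0301
```

```bash
cat > tag.py <<'E'
from h import *;from plant import get_image
import sys
tag=sys.argv[1]
for n,roi in(("scene",(270,190,350,300)),("side",(255,160,330,225))):
    d=get_image(n);np.savez(f"pics/{n}{tag}.npz",**d)
    H,S,V=cv2.split(cv2.cvtColor(d["color"],cv2.COLOR_RGB2HSV))
    m=masks(d)
    k=np.zeros(H.shape,np.uint8);x0,y0,x1,y1=roi
    # disc
    g=(abs(H.astype(int)-65)<10)&(S>120)&(V>100)
    w=(V>195)&(S<45)
    for nm,mm,z in(("disc",g,.074),("white",w,.074)):
        for a,p in quads(mm,roi,60):
            q=cast(d,p,z)-S0;print(n,nm,a,p.tolist(),np.c_[q@EX,q@EY].round(4).tolist(),"c",np.c_[q@EX,q@EY].mean(0).round(4))
E
python3 nx.py; python3 tag.py 7
python3 - <<'E'
import numpy as np,cv2
d=np.load("pics/scene7.npz")["color"];cv2.imwrite("pics/s7.png",cv2.resize(d[185:300,210:350],None,fx=5,fy=5,interpolation=cv2.INTER_CUBIC)[...,::-1])
E
```

```text
t 6.6 q [ 0.11  0.33 -0.09  1.16 -0.   -0.09] lx,ly,z -0.0614 -0.0036 0.1494 F [-0.   0.1 -0.2] op 0.030056333621455638
d,y in ledge [np.float64(-0.005), np.float64(0.0), np.float64(-1.0)] [np.float64(-0.001), np.float64(1.0), np.float64(0.0)]
scene disc 179.5 [[318, 229], [318, 239], [305, 245], [297, 229]] [[0.0083, 0.027], [0.0375, 0.0181], [0.047, -0.0159], [-0.0043, -0.0207]] c [0.0221 0.0021]
scene white 916.5 [[330, 248], [301, 254], [290, 222], [324, 216]] [[0.0698, 0.0368], [0.0698, -0.0318], [-0.0297, -0.031], [-0.0275, 0.053]] c [0.0206 0.0067]
side disc 60.0 [[297, 185], [297, 191], [285, 191], [285, 185]] [[0.0452, -0.0079], [0.0203, -0.0236], [0.0002, 0.0062], [0.0247, 0.0225]] c [ 0.0226 -0.0007]
side white 295.0 [[329, 194], [322, 209], [300, 200], [317, 183]] [[0.0615, -0.1101], [-0.0093, -0.1262], [-0.0104, -0.0534], [0.0882, -0.0535]] c [ 0.0325 -0.0858]
side white 514.0 [[309, 184], [292, 201], [259, 187], [294, 171]] [[0.0701, -0.0357], [-0.0273, -0.0365], [-0.0278, 0.0824], [0.1018, 0.0392]] c [0.0292 0.0123]
```

View pics/s7.png

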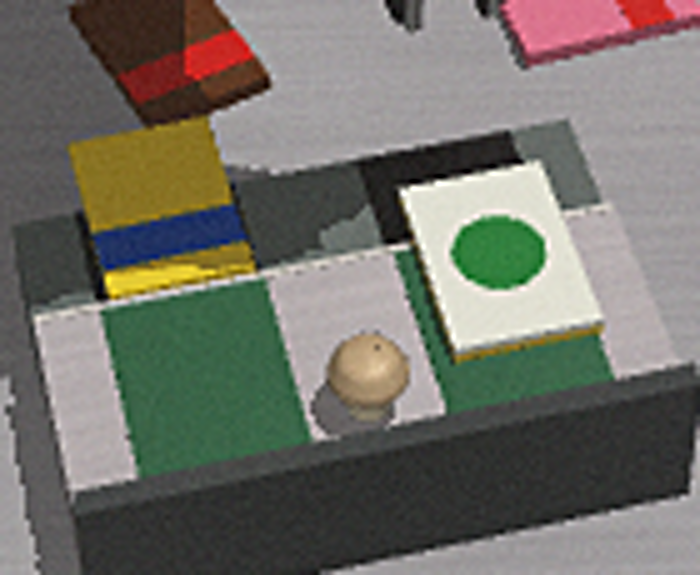

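```bash
python3 nx.py 22,60,120,90 22,60,68,90 22,46,68,90 22,44,68,90
```

```text
t 6.7 q [ 0.11  0.33 -0.09  1.15  0.   -0.09] lx,ly,z -0.0608 -0.0035 0.1479 F [-0.4 -0.8 -0.4] op 0.02999883280822569
d,y in ledge [np.float64(-0.004), np.float64(0.001), np.float64(-1.0)] [np.float64(-0.001), np.float64(1.0), np.float64(0.001)]
22,60,120,90 [0.341, 0.395, -0.14, 0.0, -0.003, -0.001]
22,60,68,90 [0.341, 0.395, -0.4, 0.0, -0.003, -0.001]
22,46,68,90 [0.355, 0.327, -0.4, 0.0, -0.003, -0.001]
22,44,68,90 [0.357, 0.317, -0.4, 0.0, -0.003, -0.001]
```

Emit:
play_rows(
  motion=[
    [0.12, 0.14, 0, 0, 0, 0, 10],
    [0.24, 0.28, 0, 0, 0, 0, 0],
    [0.341, 0.395, -0.1, 0, 0, 0, 0],
    [0.341, 0.395, -0.2, 0, 0, 0, 0],
    [0.341, 0.395, -0.32, 0, 0, 0, 0],
    [0.341, 0.395, -0.4, 0, 0, 0, 0],
    [0.341, 0.395, -0.4, 0, 0, 0, 0],
  ],
)

```text
time_s: 7.4
ee_pos: [0.6022, 0.1391, 0.0669]
tool_rot: [-0.103, 0.995, 0.0, -0.002]
force: [-1.0, 0.2, 0.7]
opening: -0.0002
```

```bash
python3 nx.py 22,50,68,90 22,44,68,90
```

```text
t 7.4 q [0.23 0.53 0.   1.05 0.   0.02] lx,ly,z 0.0193 0.0599 0.0669 F [-1.   0.2  0.7] op -0.00023403486259021572
d,y in ledge [np.float64(-0.003), np.float64(0.001), np.float64(-1.0)] [np.float64(-0.001), np.float64(1.0), np.float64(0.001)]
22,50,68,90 [0.023, -0.046, 0.006, 0.0, -0.002, -0.0]
22,44,68,90 [0.029, -0.075, 0.006, 0.0, -0.002, -0.0]
```

Emit:
play_rows(
  motion=[
    [0.01, -0.02, 0.004, 0, 0, 0, 0],
    [0.018, -0.04, 0.004, 0, 0, 0, 0],
    [0.024, -0.055, 0.004, 0, 0, 0, 0],
    [0.027, -0.065, 0.004, 0, 0, 0, 0],
    [0.029, -0.075, 0.004, 0, 0, 0, 0],
    [0.029, -0.075, 0.004, 0, 0, 0, 0],
  ],
)

```text
time_s: 8.0
ee_pos: [0.61, 0.1243, 0.0698]
tool_rot: [-0.103, 0.995, 0.0, -0.0]
force: [-0.2, 0.7, -0.5]
opening: -0.0001
```

```bash
python3 nx.py; python3 tag.py 8
python3 - <<'E'
import numpy as np,cv2
d=np.load("pics/scene8.npz")["color"];cv2.imwrite("pics/s8.png",cv2.resize(d[195:295,240:360],None,fx=5,fy=5,interpolation=cv2.INTER_CUBIC)[...,::-1])
E
```

```text
t 8.0 q [ 0.2   0.54  0.02  1.06  0.   -0.  ] lx,ly,z 0.0239 0.0438 0.0698 F [-0.2  0.7 -0.5] op -9.747084789433082e-05
d,y in ledge [np.float64(-0.001), np.float64(0.0), np.float64(-1.0)] [np.float64(-0.0), np.float64(1.0), np.float64(0.0)]
scene white 93.5 [[332, 250], [302, 254], [329, 238], [336, 236]] [[0.0765, 0.0394], [0.0704, -0.0296], [0.041, 0.0436], [0.0394, 0.0612]] c [0.0568 0.0286]
side white 65.5 [[304, 182], [285, 181], [285, 178], [294, 171]] [[0.0701, -0.0177], [0.0415, 0.0337], [0.0545, 0.0423], [0.1018, 0.0392]] c [0.067  0.0244]
side white 206.5 [[272, 173], [283, 202], [255, 177], [255, 157]] [[0.0535, 0.0913], [-0.0457, -0.0174], [0.0061, 0.1231], [0.0963, 0.1911]] c [0.0275 0.097 ]
```

View pics/s8.png

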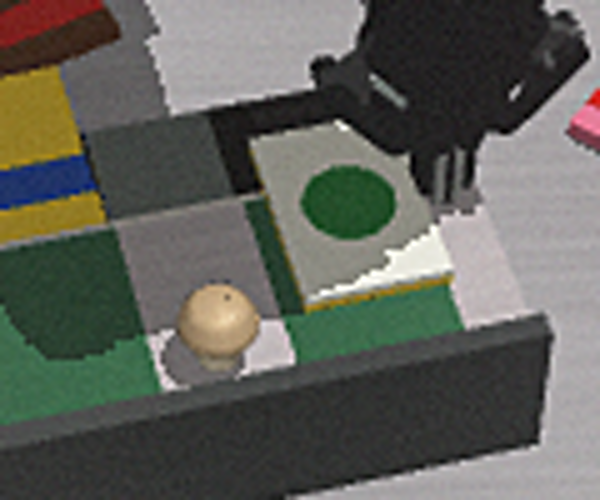

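Emit:
play_rows(
  motion=[
    [0.002, -0.01, -0.006, 0, 0, 0, 0],
    [0.004, -0.018, -0.008, 0, 0, 0, 0],
    [0.005, -0.024, -0.008, 0, 0, 0, 0],
    [0.005, -0.024, -0.008, 0, 0, 0, 0],
    [0, 0.06, -0.008, 0, 0, 0, 0],
    [0, 0.06, 0.2, 0, 0, 0, 0],
    [-0.2, -0.05, 0.35, 0, 0, 0, 15],
    [-0.4, -0.1, 0.4, 0, 0, 0, 30],
  ],
)

```text
time_s: 8.9
ee_pos: [0.5309, 0.105, 0.1518]
tool_rot: [-0.103, 0.995, 0.0, 0.001]
force: [0.4, 0.8, 0.1]
opening: 0.0284
```

```bash
cat > disc.py <<'E'
from h import *
import sys
for k in sys.argv[1:]:
  for n,roi in(("scene",(285,200,345,290)),("side",(265,165,315,215))):
    d=dict(np.load(f"pics/{n}{k}.npz"));H,S,V=cv2.split(cv2.cvtColor(d["color"],cv2.COLOR_RGB2HSV));x0,y0,x1,y1=roi
    z=np.zeros(H.shape,np.uint8);z[y0:y1,x0:x1]=1
    g=(abs(H.astype(int)-62)<9)&(S>150)&(z>0)
    for c in cv2.findContours(g.astype(np.uint8),cv2.RETR_EXTERNAL,cv2.CHAIN_APPROX_NONE)[0]:
        if len(c)<12 or cv2.contourArea(c)<40: continue
        m=cv2.moments(c);u=[m["m10"]/m["m00"],m["m01"]/m["m00"]];q=(cast(d,u,.074)-S0)[0];print(k,n,"disc",m["m00"],np.round(u,1),"lx,ly mm",(q@EX*1e3).round(1),(q@EY*1e3).round(1))
E
python3 nx.py;python3 tag.py 9 | grep white; python3 disc.py 7 9
```

```text
t 8.9 q [ 0.2   0.32 -0.09  1.15  0.   -0.01] lx,ly,z -0.0575 0.0411 0.1518 F [0.4 0.8 0.1] op 0.028382795648195274
d,y in ledge [np.float64(0.003), np.float64(0.0), np.float64(-1.0)] [np.float64(-0.001), np.float64(1.0), np.float64(0.0)]
scene white 896.0 [[330, 248], [300, 254], [289, 223], [317, 217]] [[0.0698, 0.0368], [0.0692, -0.034], [-0.0272, -0.0341], [-0.0287, 0.0358]] c [0.0208 0.0011]
side white 293.0 [[329, 194], [322, 209], [300, 200], [317, 183]] [[0.0615, -0.1101], [-0.0093, -0.1262], [-0.0104, -0.0534], [0.0882, -0.0535]] c [ 0.0325 -0.0858]
side white 630.0 [[310, 185], [292, 201], [266, 190], [282, 161]] [[0.0675, -0.0408], [-0.0273, -0.0365], [-0.0278, 0.0562], [0.1273, 0.1027]] c [0.0349 0.0204]
7 scene disc 168.5 [309.5 235.1] lx,ly mm 21.0 2.4
9 scene disc 173.5 [308.5 235.2] lx,ly mm 21.0 0.2
```

```bash
python3 nx.py 22,55,120,90 22,55,68,90 22,42,68,90 22,35,68,90
```

```text
t 9.0 q [ 0.2   0.32 -0.1   1.15  0.   -0.01] lx,ly,z -0.0622 0.0412 0.1516 F [ 1.  -0.4  0.1] op 0.029671414521393383
d,y in ledge [np.float64(-0.001), np.float64(0.0), np.float64(-1.0)] [np.float64(-0.001), np.float64(1.0), np.float64(0.0)]
22,55,120,90 [0.398, 0.153, -0.158, -0.0, -0.001, -0.0]
22,55,68,90 [0.398, 0.153, -0.418, -0.0, -0.001, -0.0]
22,42,68,90 [0.411, 0.09, -0.418, -0.0, -0.001, -0.0]
22,35,68,90 [0.418, 0.055, -0.418, -0.0, -0.001, -0.0]
```

Emit:
play_rows(
  motion=[
    [0.2, 0.08, 0, 0, 0, 0, 10],
    [0.398, 0.153, -0.05, 0, 0, 0, 0],
    [0.398, 0.153, -0.15, 0, 0, 0, 0],
    [0.398, 0.153, -0.3, 0, 0, 0, 0],
    [0.398, 0.153, -0.418, 0, 0, 0, 0],
    [0.398, 0.153, -0.418, 0, 0, 0, 0],
    [0.405, 0.12, -0.418, 0, 0, 0, 0],
    [0.411, 0.09, -0.418, 0, 0, 0, 0],
  ],
)

```text
time_s: 9.8
ee_pos: [0.6123, 0.1228, 0.066]
tool_rot: [-0.103, 0.995, 0.0, -0.001]
force: [-1.1, -0.4, -0.7]
opening: -0.0001
```

```bash
python3 nx.py 22,35,68,90
```

```text
t 9.8 q [ 0.2   0.54  0.02  1.05  0.   -0.01] lx,ly,z 0.0259 0.042 0.066 F [-1.1 -0.4 -0.7] op -9.111828974532706e-05
d,y in ledge [np.float64(-0.001), np.float64(0.0), np.float64(-1.0)] [np.float64(-0.001), np.float64(1.0), np.float64(0.0)]
22,35,68,90 [-0.012, -0.038, 0.01, -0.0, -0.001, -0.001]
```

Emit:
play_rows(
  motion=[
    [-0.005, -0.013, 0.006, 0, 0, 0, 0],
    [-0.01, -0.026, 0.006, 0, 0, 0, 0],
    [-0.012, -0.038, 0.006, 0, 0, 0, 0],
    [-0.012, -0.038, 0.006, 0, 0, 0, 0],
    [-0.012, 0.05, 0.006, 0, 0, 0, 0],
    [-0.012, 0.05, 0.2, 0, 0, 0, 0],
    [-0.2, -0.1, 0.35, 0, 0, 0, 20],
    [-0.44, -0.25, 0.35, 0, 0, 0, 40],
  ],
)

```text
time_s: 10.6
ee_pos: [0.5362, 0.0799, 0.138]
tool_rot: [-0.103, 0.995, 0.0, 0.002]
force: [-0.1, -1.8, 1.0]
opening: 0.0281
```

```bash
python3 tag.py 10 | grep "scene white"; python3 disc.py 10; python3 nx.py -60,-5,80,90 -60,-5,68,90 -25,-5,68,90
```

```text
scene white 908.5 [[327, 248], [298, 255], [286, 223], [318, 216]] [[0.0681, 0.0302], [0.0708, -0.0391], [-0.0291, -0.041], [-0.0312, 0.039]] c [ 0.0197 -0.0027]
10 scene disc 177.0 [306.2 235.6] lx,ly mm 20.6 -5.4
t 10.7 q [ 0.15  0.32 -0.13  1.12 -0.   -0.06] lx,ly,z -0.0649 0.0143 0.1352 F [ 0.6 -0.7 -1. ] op 0.039921030715366
d,y in ledge [np.float64(-0.005), np.float64(0.0), np.float64(-1.0)] [np.float64(0.0), np.float64(1.0), np.float64(0.0)]
-60,-5,80,90 [0.044, -0.09, -0.276, 0.001, -0.003, 0.0]
-60,-5,68,90 [0.044, -0.09, -0.336, 0.001, -0.003, 0.0]
-25,-5,68,90 [0.215, -0.054, -0.336, 0.001, -0.003, 0.0]
```

Emit:
play_rows(
  motion=[
    [0.02, -0.05, 0, 0, 0, 0, 20],
    [0.02, -0.09, -0.1, 0, 0, 0, 20],
    [0.02, -0.09, -0.22, 0, 0, 0, 20],
    [0.02, -0.09, -0.35, 0, 0, 0, 20],
    [0.02, -0.09, -0.35, 0, 0, 0, 20],
    [0.02, -0.09, -0.35, 0, 0, 0, 20],
  ],
)

```text
time_s: 11.3
ee_pos: [0.5392, 0.0613, 0.0656]
tool_rot: [-0.103, 0.995, 0.0, -0.001]
force: [-0.1, 0.2, 0.7]
opening: 0.0201
```

```bash
python3 nx.py -50,-5,66,90 -5,-5,66,90 4,-5,66,90
```

```text
t 11.3 q [ 0.11  0.39 -0.23  0.96  0.   -0.09] lx,ly,z -0.0582 -0.0034 0.0656 F [-0.1  0.2  0.7] op 0.020076129675095915
d,y in ledge [np.float64(-0.001), np.float64(0.0), np.float64(-1.0)] [np.float64(-0.001), np.float64(1.0), np.float64(0.0)]
-50,-5,66,90 [0.042, 0.0, 0.002, -0.0, -0.001, -0.001]
-5,-5,66,90 [0.262, 0.046, 0.002, -0.0, -0.001, -0.001]
4,-5,66,90 [0.306, 0.055, 0.002, -0.0, -0.001, -0.001]
```

Emit:
play_rows(
  motion=[
    [0.04, 0, 0.003, 0, 0, 0, 20],
    [0.08, 0.008, 0.003, 0, 0, 0, 20],
    [0.12, 0.016, 0.003, 0, 0, 0, 20],
    [0.16, 0.025, 0.003, 0, 0, 0, 20],
    [0.2, 0.033, 0.003, 0, 0, 0, 20],
    [0.235, 0.04, 0.003, 0, 0, 0, 20],
    [0.262, 0.046, 0.003, 0, 0, 0, 20],
    [0.262, 0.046, 0.003, 0, 0, 0, 20],
  ],
)

```text
time_s: 12.1
ee_pos: [0.5916, 0.0705, 0.0658]
tool_rot: [-0.103, 0.995, 0.0, -0.0]
force: [0.2, 0.6, -0.0]
opening: 0.0197
```

Emit:
play_rows(
  motion=[
    [0.01, 0.002, 0, 0, 0, 0, 20],
    [0.02, 0.004, 0, 0, 0, 0, 20],
    [0.02, 0.004, 0, 0, 0, 0, 20],
  ],
)

```text
time_s: 12.4
ee_pos: [0.595, 0.0712, 0.066]
tool_rot: [-0.103, 0.995, 0.0, -0.0]
force: [-0.1, 0.6, -0.4]
opening: 0.0199
```

```bash
python3 nx.py; python3 tag.py 11 | grep "scene white"; python3 disc.py 11
```

```text
t 12.4 q [ 0.12  0.49 -0.06  1.02  0.   -0.09] lx,ly,z -0.0016 -0.0051 0.066 F [-0.1  0.6 -0.4] op 0.01992616364689732
d,y in ledge [np.float64(-0.001), np.float64(0.0), np.float64(-1.0)] [np.float64(-0.001), np.float64(1.0), np.float64(0.0)]
scene white 866.5 [[331, 260], [301, 267], [293, 242], [316, 223]] [[0.1031, 0.0284], [0.1048, -0.0416], [0.0315, -0.0401], [-0.0109, 0.0279]] c [ 0.0571 -0.0064]
11 scene disc 186.5 [310.2 247.3] lx,ly mm 56.6 -6.3
```

Emit:
play_rows(
  motion=[
    [0.01, 0.002, 0, 0, 0, 0, 20],
    [0.02, 0.004, 0, 0, 0, 0, 20],
    [0.03, 0.006, 0, 0, 0, 0, 20],
    [0.03, 0.006, 0, 0, 0, 0, 20],
  ],
)

```text
time_s: 12.9
ee_pos: [0.6004, 0.0723, 0.0658]
tool_rot: [-0.103, 0.995, 0.0, -0.001]
force: [-4.8, -0.9, 3.0]
opening: 0.02
```

Emit:
play_rows(
  motion=[
    [0.005, 0.001, 0, 0, 0, 0, 20],
    [0.01, 0.002, 0, 0, 0, 0, 20],
    [0.01, 0.002, 0, 0, 0, 0, 20],
  ],
)

```text
time_s: 13.2
ee_pos: [0.6005, 0.0724, 0.0655]
tool_rot: [-0.103, 0.995, 0.0, -0.003]
force: [-17.4, -3.3, 10.6]
opening: 0.0202
```

Emit:
play_rows(
  motion=[
    [-0.02, -0.004, 0, 0, 0, 0, 20],
    [-0.1, -0.02, 0.02, 0, 0, 0, 20],
    [-0.25, -0.05, 0.1, 0, 0, 0, 20],
    [-0.4, -0.08, 0.3, 0, 0, 0, 20],
    [-0.5, -0.1, 0.5, 0, 0, 0, 20],
    [-0.5, -0.1, 0.6, 0, 0, 0, 20],
  ],
)

```text
time_s: 13.8
ee_pos: [0.502, 0.0525, 0.1896]
tool_rot: [-0.103, 0.995, 0.0, 0.001]
force: [1.9, 0.5, -0.0]
opening: 0.0197
```

```bash
python3 nx.py; python3 tag.py 12 | grep "scene white"; python3 disc.py 12
python3 - <<'E'
import numpy as np,cv2
a=np.load("pics/scene12.npz")["color"][195:300,210:350];b=np.load("pics/side12.npz")["color"][150:250,240:380]
f=lambda x:cv2.resize(x,(400*2 if 0 else 640,300),interpolation=cv2.INTER_CUBIC)
cv2.imwrite("pics/s12.png",np.vstack([cv2.resize(a,(560,300),interpolation=2),cv2.resize(b,(560,300),interpolation=2)])[...,::-1])
E
```

```text
t 13.8 q [ 0.1   0.23 -0.12  1.22  0.   -0.1 ] lx,ly,z -0.0964 -0.0045 0.1896 F [ 1.9  0.5 -0. ] op 0.01974955969694205
d,y in ledge [np.float64(0.002), np.float64(0.0), np.float64(-1.0)] [np.float64(-0.0), np.float64(1.0), np.float64(0.0)]
scene white 894.5 [[331, 260], [301, 267], [291, 236], [319, 230]] [[0.1031, 0.0284], [0.1048, -0.0416], [0.0129, -0.0399], [0.0118, 0.0284]] c [ 0.0581 -0.0062]
12 scene disc 186.5 [310.9 249.3] lx,ly mm 62.3 -6.3
```

View pics/s12.png

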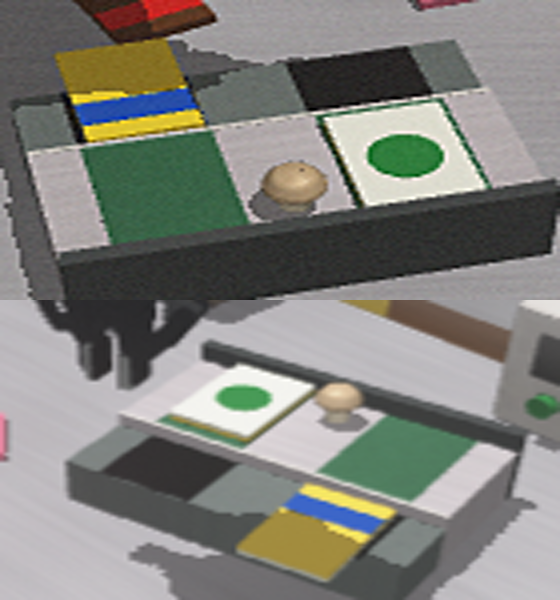

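```bash
python3 -c "
from plant import *
print(sign_off())"
```

```text
the job is handed in; nothing more can be done
None
```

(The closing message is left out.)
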